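# Clear the cooking station: pedal bin, trivet and keep-warm ring

### The job

Clear the cooking station for serving: first press the bin's pedal all the way so that its lid stands fully open, put every scrap lying about (squeezed lemon halves, garlic bulb, stock carton, flatbread crust) into the bin, and only when all are in ease the pedal fully back up so that the lid comes down slowly and shuts; work the lid by the pedal alone, without touching it. Then move the red cocotte from the orange ring to the middle of the cork trivet so that no edge overhangs, and slide the skillet across, without lifting it off the hob, until it stands centred on the orange ring. Leave the onion, the pepper mill and the spice jar where they are.

Things in the scene. Friction and masses are not known exactly. Their poses are not given: they have to be found in the camera images.
- bin: white steel bench-top waste bin, open box 170 (its x) x 190 (its y) x 200 mm high, walls and floor 5 mm, fixed to the worktop. Origin: centre of the underside. Its -x side is the front, where the pedal sticks out; the lid is hinged along the top of its +x side.
- bin_in (a point): centre of the bin's inner floor, 5 mm above the worktop, axes as the bin's; the rim is 195 mm above it.
- lid_angle (a joint): angle of the green lid: 0 shut, 1.75 rad fully open (leaning back just past upright; its free edge then stands about 375 mm above the worktop). Linked to the pedal: lid angle = 3.89 x pedal angle. The lid stays wherever it is left (stiff hinge), it does not fall.
- bin_lid: the green lid panel, 176 x 196 x 10 mm, moved by the pedal. Origin on the hinge line, at the top of the bin's far (+x) side; shut, the panel runs from there to the bin's -x.
- bin_pedal (a joint): pedal angle: 0 up (lid shut), 0.45 rad fully pressed (lid open). No return spring: it stays where it is left. About 11 to 18 N down on the pad presses it, 8 to 15 N up raises it. Hinge axis along the bin's y, 83 mm from the bin's origin to its -x and 47 mm up; the pad's middle is 130 mm farther out.
- pedal_pad (a point): middle of the top face of the black rubber pedal pad: 50 mm wide (bin's y), 46 mm long (outward), 14 mm thick, on a steel lever 20 mm wide. 85 mm above the worktop when up (pad sloping up outward by 0.225 rad), 27 mm when fully pressed (sloping down by 0.225 rad). Its two sides are free: it can be pinched across its width.
- hob: black glass two-ring hob let into the worktop, 290 x 510 mm, top 6 mm above the worktop, fixed. Origin: centre of its underside.
- ring_white: white marked circle of 200 mm diameter with a cross in the middle, flat on the hob: where the skillet stands at the start. Origin: its centre, on the hob's top.
- ring_orange: orange marked circle of 200 mm diameter with a cross in the middle, flat on the hob, 225 mm from the white one, on either side of it: the keep-warm ring, where the cocotte stands at the start. Origin: its centre, on the hob's top.
- skillet: dark open skillet, 200 mm across the rim, base 156 mm across, 45 mm deep, 0.55 kg. Origin: centre of its underside. Straight black handle along its -x, 22 mm wide, 16 mm high, from 98 to 262 mm from the centre, middle of the bar 45 mm above the underside.
- cocotte: red enamelled lidded pot (lid fixed on), 114 mm across, two small side lugs, 0.6 kg. Origin: centre of its underside; base 110 mm across. Upright steel knob in the middle of its lid, 26 mm diameter, from 73 to 105 mm above the underside.
- trivet_top (a point): centre of the top face of the round cork trivet, 140 mm across, 12 mm thick, fixed to the worktop.
- lemon_a: squeezed lemon half (scrap), yellow, cut face down, 62 mm across between 10 and 26 mm above its underside, 46 mm high. Origin: centre of the underside. Starts on the trivet; always present.
- lemon_b: squeezed lemon half (scrap), the same shape; may be absent.
- garlic: old white garlic bulb (scrap), 58 mm across between 12 and 26 mm up, 60 mm high with its stem. Origin: centre of the underside; may be absent.
- carton: empty blue stock-cube carton with a yellow band (scrap), 95 (x) x 50 (y) x 35 mm (z). Origin: centre of the underside; may be absent.
- crust: stale brown piece of flatbread (scrap), stiff, 90 (x) x 48 (y) x 16 mm (z). Origin: centre of the underside; may be absent.
- onion: whole brown onion, 68 mm across, 66 mm high, not a scrap: leave it. Origin: its underside.
- pepper_mill: dark wooden pepper mill, 56 mm across, 150 mm high, to be left alone. Origin: its underside.
- spice_jar: amber spice jar, 50 mm across, 90 mm high, to be left alone. Origin: its underside.

How it is judged:
On the way, in this order (a step that is already met when the one before it is completed fails the run):
1. the pedal is pressed and the lid stands open (over 1.5 rad) (value of joint lid_angle above 1.5 rad), for 0.2 s.
2. every scrap present is inside the bin while the lid is still open (x of lemon_a in the frame of bin_in between -0.083 and 0.083 m and y of lemon_a in the frame of bin_in between -0.093 and 0.093 m and z of each of lemon_a, lemon_b, garlic, carton, crust in the frame of bin_in below 0.165 m and x of lemon_b in the frame of bin_in between -0.083 and 0.083 m and y of lemon_b in the frame of bin_in between -0.093 and 0.093 m and x of garlic in the frame of bin_in between -0.083 and 0.083 m and y of garlic in the frame of bin_in between -0.093 and 0.093 m and x of carton in the frame of bin_in between -0.083 and 0.083 m and y of carton in the frame of bin_in between -0.093 and 0.093 m and x of crust in the frame of bin_in between -0.083 and 0.083 m and y of crust in the frame of bin_in between -0.093 and 0.093 m and value of joint lid_angle above 1.2 rad), for 0.2 s.
3. the pedal is back up and the lid shut (under 0.1 rad) (value of joint lid_angle below 0.1 rad), for 0.2 s.
At the end, for the whole second after the job is handed in: Every scrap present lies in the bin below its rim, the lid is shut (under 0.1 rad), the cocotte stands upright on the trivet with its centre within 16 mm of the trivet's centre, and the skillet stands flat on the hob with its centre within 20 mm of the orange ring's centre, both at rest (x of lemon_a in the frame of bin_in between -0.083 and 0.083 m and y of lemon_a in the frame of bin_in between -0.093 and 0.093 m and z of each of lemon_a, lemon_b, garlic, carton, crust in the frame of bin_in below 0.165 m and x of lemon_b in the frame of bin_in between -0.083 and 0.083 m and y of lemon_b in the frame of bin_in between -0.093 and 0.093 m and x of garlic in the frame of bin_in between -0.083 and 0.083 m and y of garlic in the frame of bin_in between -0.093 and 0.093 m and x of carton in the frame of bin_in between -0.083 and 0.083 m and y of carton in the frame of bin_in between -0.093 and 0.093 m and x of crust in the frame of bin_in between -0.083 and 0.083 m and y of crust in the frame of bin_in between -0.093 and 0.093 m and value of joint lid_angle below 0.1 rad and horizontal distance between cocotte and trivet_top below 0.016 m and z of cocotte in the frame of trivet_top between -0.004 and 0.006 m and angle between cocotte's own z axis and vertical below 0.06 rad and horizontal distance between skillet and ring_orange below 0.02 m and z of skillet in the frame of ring_orange below 0.005 m and angle between skillet's own z axis and vertical below 0.05 rad and linear speed of each of cocotte, skillet below 0.02 m/s); the robot touches nothing.
It fails at once if the skillet is lifted off the hob or tipped over (over 20 mm up or 0.3 rad) (z of skillet in the frame of ring_orange above 0.02 m or angle between skillet's own z axis and vertical above 0.3 rad).
It fails at once if the lid slams: it comes down faster than 2.5 rad/s (velocity of joint lid_angle below -2.5 rad/s).
It fails at once if the robot pushes on the lid itself (over 2 N) (contact force between any of the fingers, the arm and bin_lid above 2 N).
It fails at once if a bystander is moved more than 40 mm (distance of any of onion, pepper_mill, spice_jar from where it was at the start of the episode above 0.04 m).
Of lemon_b, garlic, carton, crust only 2 to 4 are there at a start; the rules pass over those that are not, and their reading is None.
At some moment in a run one of lemon_a, lemon_b, garlic, carton, crust, cocotte may be knocked a few centimetres aside while the robot is not near it.
Once in a run the grip may slacken for a moment while it holds something.
It also fails if it takes over 210 s, if anything falls off the work surface, if the arm or the gripper's body presses on something with over 40 N, if the wrist force passes 120 N, or if a joint passes its speed limit or range.

### The arm

A 7-joint arm with a two-finger parallel gripper is mounted at the origin on the work surface. World frame = base frame: x ahead of the robot, y to its left, z up, the work surface at z = 0. Lengths are in m, angles in rad, forces in N, time in s.
With the tool pointing down it reaches from about 0.4 to 0.85 m from the base axis. Payload 10.4 kg.
Tool frame: the origin (TCP) lies on the mounting face of the last link; the fingertips stand 173 mm ahead of it and the grasp point (between the pads) lies 155 mm ahead of it (manip.tip_extent is the distance from the TCP to the fingertips, in m); z points along the fingers, y is the line along which they close (so a half turn about z gives the same grasp; the last joint's range is limited). The gripper opens to 85 mm and grips with 20 to 120 N. Pads are 22 mm wide; open, the fingers measure 114 mm over their backs; the gripper's body (76 mm by 85 mm) begins 54 mm behind the grasp point. The pads swing forward as they close: fully open they stand 13 mm farther back than shut.
Start: joints at [1.228, 0.332, -0.065, 1.46, 0.022, 1.35, -0.088], TCP at [0.196, -0.593, 0.405] pointing down, gripper open.
Joint ranges: [-2.6, 2.6], [-0.5, 2.12], [-1.47, 1.34], [0.16, 2.42], [-1.27, 4.41], [0.06, 2.06], [-2.6, 2.6]. Speed limits (rad/s): [2.22, 2.22, 2.79, 2.79, 3.14, 3.14, 3.14].

### API

Orientations are given as a unit quaternion [x, y, z, w].
In Python, from workcell import manip gives the robot as it stands.
- The arm moves only by the tool move_arm, never from a script. Its argument "plan" is one flat list of numbers, 7 for each row, row after row: the turn, a rotation vector about the tool's x, y, z in rad, then the shift along the tool's x, y, z in m, then the finger opening in m, from 0 to 0.0854. In form: [ax, ay, az, dx, dy, dz, gripper, ax, ay, az, dx, dy, dz, gripper, ...]. A call has 1 to 12 rows; each row is the pose to reach, as a shift and turn from the pose commanded when the call began, along the tool's axes at that moment; what a row does not reach only later rows make up. A row lasts 1/8 s, in which the tool goes at most 62.5 mm and 10.7 degrees, less where a joint would pass 70% of its speed; a pose out of reach is approached as far as the arm can. A call with a gripper value outside its range is refused whole. The fingers move at their own pace and stop on an object; "squeeze" is the grip in N (left out, the last holds). Time passes only in rows, so rows that repeat a pose let the fingers close. It gives the time, the measured TCP pose, the force, the opening and the grip force at its end, in the units of the state.
- manip.get_obs(): the state, without advancing time (a new reading comes with each control period).
- manip.camera(name): name is "scene" or "top"; returns a dict with "color" (420x560x3 uint8, red, green, blue), "fx", "fy", "cx", "cy" (pixels), "cam_to_world" (4x4, takes a point from camera to world coordinates). Camera axes: x right, y down, z forward; pixel columns grow to the right and rows downward; lengths in m; the calibration is good to about 2 mm. A picture is of the moment at which its call begins. There is no depth.
- manip.hand_in(): hands the job in; it is judged then, once.
Trained networks look in a picture, given as the dict that the camera call returned (one of the last four; its "shot" number tells which), for a name from the list of things; names that differ only in an ending like _2 or _b are one class to them, and where a whole thing is asked for, a point or a joint stands for the part that bears it (a point fixed in the world has none). Each returns a list of dicts, best first, with "conf" (0 to 1); they miss things now and then, are a little off and sometimes report something else, mostly with a low value. They report only what shows in the picture. A call takes as long as a camera call.
- manip.look_for(picture, label): "position" ([x, y, z] in m, in the coordinates of the camera as it stood for that picture, good to about 4 mm: the middle of the surface that is visible of it).
- manip.silhouettes(picture, label): "pixels" (420x560 bool, what is visible of it).
- manip.tip_of(picture, label): "position" ([x, y, z] in m, in the coordinates of the camera as it stood for that picture, good to about 4 mm: a listed point, or the origin of a listed thing).
The state is a dict: "clock": time; "joint_pos": joint angles; "joint_velocities": joint speeds; "tau": joint torques, N m; "position": TCP position; "ee_rot": TCP orientation; "ft_force": force on the tool from outside, world axes, zero at the start; "torque": the same for the moment, N m; "grip_width": opening from 0.0 (shut) to 1.0 (fully open); "grasp_force": force on a finger pad.
Only numpy, scipy, OpenCV 4.12 (cv2) and the standard library are available. Lean on these libraries where they do the work, as an engineer would, in place of code of your own. Each camera call takes 0.05 s, during which the arm holds its last target. There are 200 camera calls.

## Working session

There is one attempt and no reset: what is moved stays moved. The work goes in short steps, Python scripts to look and compute and a tool call to move; the robot and the scene stay as the last step left them, time stands still between calls to the robot, and variables do not carry over. Pictures are saved under pics/ and viewed, at most 14 in all, crops included, and the job is handed in when it is done.

Besides the shell and the picture viewer there is one more tool, called after "Emit:" as name(argument=value, ...) on one line, values as JSON. move_arm: Moves the arm, as the interface text tells. Its arguments: {"type":"object","properties":{"plan":{"type":"array","items":{"type":"number"}},"squeeze":{"type":"number"}},"required":["plan"]}

```bash
mkdir -p pics; ls; cat > h.py <<'E'
import numpy as np, cv2
from workcell import manip
from scipy.spatial.transform import Rotation as R
def W(pic,p): return (np.array(pic["cam_to_world"])@np.r_[p,1])[:3]
def find(pic,l,f='tip_of',n=2):
    return [(round(d["conf"],2),np.round(W(pic,d["position"]),3)) for d in getattr(manip,f)(pic,l)[:n]]
def save(pic,name): cv2.imwrite(f"pics/{name}.png",pic["color"][:,:,::-1])
E
python3 - <<'E'
from h import *
o=manip.get_obs(); print(o["clock"],o["position"],o["ee_rot"],o["grip_width"],manip.tip_extent)
for c in ("scene","top"):
    p=manip.camera(c); save(p,c+"0")
    print(c,p["fx"],np.round(p["cam_to_world"],3).tolist())
    for l in "bin bin_in bin_lid pedal_pad hob ring_white ring_orange skillet cocotte trivet_top lemon_a garlic carton crust onion pepper_mill spice_jar".split():
        print(l,find(p,l))
E
```

```text
pics
0.0 [ 0.19644136 -0.59318538  0.40393228] [ 9.87244289e-01  1.59211315e-01 -1.31709222e-04 -6.73730464e-04] 0.9990771580630458 0.1734
scene 528.1422055211553 [[0.083, 0.762, -0.642, 1.402], [0.996, -0.051, 0.068, -0.02], [0.019, -0.646, -0.763, 1.161], [0.0, 0.0, 0.0, 1.0]]
bin [(0.8, array([0.531, 0.399, 0.003])), (0.17, array([ 0.586, -0.118,  0.005]))]
bin_in []
bin_lid [(0.61, array([0.596, 0.459, 0.206])), (0.36, array([ 0.781, -0.004,  0.005]))]
pedal_pad [(0.64, array([0.378, 0.265, 0.083]))]
hob [(0.72, array([ 0.585, -0.271,  0.002]))]
ring_white []
ring_orange []
skillet [(0.9, array([ 0.584, -0.12 ,  0.006]))]
cocotte [(0.93, array([ 0.593, -0.351,  0.004]))]
trivet_top [(0.88, array([0.625, 0.175, 0.011]))]
lemon_a [(0.95, array([0.611, 0.195, 0.014])), (0.84, array([0.424, 0.145, 0.001]))]
garlic []
carton [(0.9, array([0.434, 0.05 , 0.002]))]
crust []
onion [(0.75, array([ 0.389, -0.035, -0.   ])), (0.44, array([ 0.42 ,  0.147, -0.001]))]
pepper_mill [(0.81, array([ 0.781, -0.001,  0.004])), (0.4, array([0.372, 0.266, 0.085]))]
spice_jar [(0.94, array([0.77 , 0.114
[... 437 characters left out ...]
58 , -0.276, -0.004])), (0.71, array([ 0.779, -0.001,  0.003]))]
ring_white []
ring_orange []
skillet [(0.85, array([ 0.581, -0.122,  0.002]))]
cocotte [(0.94, array([ 0.594, -0.348,  0.008]))]
trivet_top [(0.68, array([0.628, 0.177, 0.011]))]
lemon_a [(0.88, array([0.423, 0.15 , 0.003])), (0.58, array([0.607, 0.196, 0.015]))]
garlic []
carton [(0.71, array([0.44 , 0.051, 0.   ])), (0.61, array([0.63 , 0.179, 0.009]))]
crust [(0.32, array([0.608, 0.198, 0.015]))]
onion [(0.92, array([ 0.387, -0.038, -0.003])), (0.24, array([ 0.583, -0.123,  0.003]))]
pepper_mill [(0.89, array([0.779, 0.002, 0.001]))]
spice_jar [(0.79, array([ 0.762,  0.118, -0.001])), (0.57, array([ 0.583, -0.122,  0.003]))]
```

View pics/top0.png

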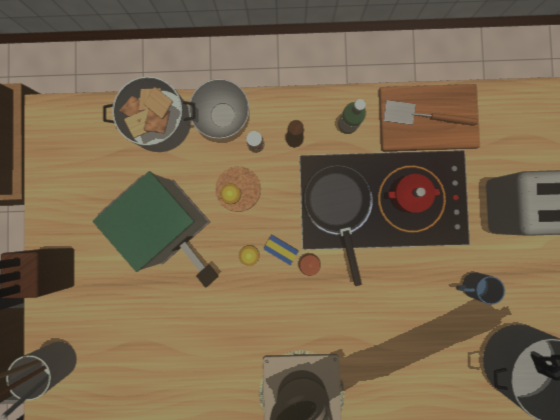

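View pics/scene0.png

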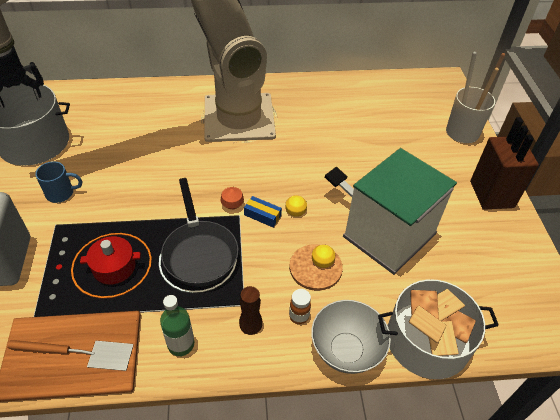

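The two views show the bin at upper left in the top view, with the pedal at about (207,275). The scraps are a lemon on the trivet (231,194), a second lemon (249,255) and the carton (281,250). The onion is at (310,264), and there is no garlic or crust in sight. The skillet is at (338,199) and the cocotte on the orange ring at (412,195).

```bash
cat >> h.py <<'E'
def wrap(a): return (a+np.pi)%(2*np.pi)-np.pi
def go(*targets):
    """targets: (x,y,zgrasp,yaw). prints rows from current pose, each relative to the pose at start."""
    o=manip.get_obs(); r=R.from_quat(o["ee_rot"]); p=np.array(o["position"])
    for x,y,z,yaw in targets:
        t=R.from_euler('z',yaw)*R.from_euler('x',np.pi)
        print("row",np.round((r.inv()*t).as_rotvec(),3),np.round(r.inv().apply(np.array([x,y,z+.155])-p),4))
def ray(pic,u,v,z):
    T=np.array(pic["cam_to_world"]); d=T[:3,:3]@[(u-pic["cx"])/pic["fx"],(v-pic["cy"])/pic["fy"],1]
    return T[:3,3]+d*(z-T[2,3])/d[2]
def rect(pic,l,z,i=0):
    m=manip.silhouettes(pic,l)[i]["pixels"]; v,u=np.nonzero(m)
    P=np.array([ray(pic,a,b,z)[:2] for a,b in zip(u,v)],np.float32)
    return cv2.minAreaRect(P)
E
python3 - <<'E'
from h import *
for c in("top","scene"):
    p=manip.camera(c)
    for l,z in(("carton",.035),("bin_lid",.205),("pedal_pad",.085),("skillet",.04)): print(c,l,rect(p,l,z))
    for l in ("pedal_pad","lemon_a","carton","trivet_top","cocotte"): print(l,find(p,l))
    print([find(p,l) for l in("garlic","crust")])
    im=p["color"].astype(int); h=cv2.cvtColor(p["color"],cv2.COLOR_RGB2HSV)
    m=((h[...,0]>6)&(h[...,0]<22)&(h[...,1]>150)&(h[...,2]>120))
    v,u=np.nonzero(m); P=np.array([ray(p,a,b,.006)[:2] for a,b in zip(u,v)])
    k=(np.abs(np.hypot(*(P-[.58,-.35]).T)-.1)<.02); P=P[k].astype(np.float32)
    A=np.c_[2*P,np.ones(len(P))]; s=np.linalg.lstsq(A,(P**2).sum(1),rcond=None)[0]
    print("ring",len(P),s[:2],np.sqrt(s[2]+s[0]**2+s[1]**2))
print(manip.get_obs()["ft_force"])
go((.374,.264,.20,.714),(.374,.264,.11,.714))
E
```

```text
top carton ((0.4375426173210144, 0.049559086561203), (0.09445769339799881, 0.052531417459249496), 58.792083740234375)
top bin_lid ((0.5346909165382385, 0.4008481204509735), (0.18270348012447357, 0.2007613480091095), 40.11124801635742)
top pedal_pad ((0.409394770860672, 0.29226404428482056), (0.13896799087524414, 0.049166422337293625), 38.71945571899414)
top skillet ((0.5131065845489502, -0.1131497174501419), (0.19560295343399048, 0.34392672777175903), 80.97663879394531)
pedal_pad [(0.92, array([0.371, 0.262, 0.087])), (0.39, array([0.765, 0.119, 0.   ]))]
lemon_a [(0.87, array([0.419, 0.147, 0.002])), (0.65, array([0.606, 0.199, 0.013]))]
carton [(0.58, array([0.439, 0.051, 0.005]))]
trivet_top [(0.92, array([0.629, 0.182, 0.01 ])), (0.26, array([ 0.388, -0.037, -0.004]))]
cocotte [(0.93, array([ 0.592, -0.348,  0.004])), (0.26, array([0.596, 0.458, 0.2  ]))]
[[], []]
ring 190 [ 0.58094287 -0.35520559] 0.10022117542764707
scene carton ((0.6664102077484131, -0.12754690647125244), (0.06643960624933243, 0.18491868674755096), 1.6626752614974976)
scene bin_lid ((0.8555808067321777, 0.09863505512475967), (0.04228867590427399, 0.08381219208240509), 76.9764404296875)
scene pedal_pad ((0.4015035629272461, 0.2746427655220032), (0.10964974761009216, 0.05341029167175293), 28.994409561157227)
scene skillet ((0.5057244896888733, -0.11320509016513824), (0.1982235610485077, 0.36368119716644287), 81.52181243896484)
pedal_pad [(0.68, array([0.375, 0.261, 0.082]))]
lemon_a [(0.97, array([0.611, 0.198, 0.012])), (0.91, array([ 0.423,  0.149, -0.001]))]
carton [(0.92, array([0.436, 0.053, 0.001]))]
trivet_top [(0.97, array([0.624, 0.176, 0.012]))]
cocotte []
[[(0.72, array([ 0.389, -0.031, -0.001]))], []]
ring 434 [ 0.57974122 -0.35757114] 0.1004498558182505
[ 0.60266962  0.32247322 -0.02711079]
row [ 0.     0.    -0.394] [ 0.438  -0.7581  0.0497]
row [ 0.     0.    -0.394] [ 0.438  -0.7581  0.1397]
```

Emit:
move_arm(plan=[0,0,0,0.428,-0.325,0,0,0,0,0,0.428,-0.325,0,0,0,0,0,0.428,-0.325,0,0,0,0,0,0.428,-0.325,0,0,0,0,0,0.428,-0.325,0,0,0,0,0,0.428,-0.325,0,0,0,0,0,0.428,-0.325,0,0,0,0,0,0.428,-0.325,0,0,0,0,0,0.428,-0.325,0,0,0,0,0,0.428,-0.325,0,0])

```text
clock: 4.25
position: [0.5019, -0.1471, 0.4048]
ee_rot: [0.987, 0.162, 0.0, -0.0]
ft_force: [-0.1, -0.2, 0.0]
grip_width: -0.002
grasp_force: 0.0
```

Emit:
move_arm(plan=[0,0,-0.394,0.01,-0.433,0.05,0,0,0,-0.394,0.01,-0.433,0.05,0,0,0,-0.394,0.01,-0.433,0.05,0,0,0,-0.394,0.01,-0.433,0.05,0,0,0,-0.394,0.01,-0.433,0.05,0,0,0,-0.394,0.01,-0.433,0.05,0,0,0,-0.394,0.01,-0.433,0.05,0,0,0,-0.394,0.01,-0.433,0.05,0,0,0,-0.394,0.01,-0.433,0.05,0])

```text
clock: 5.38
position: [0.3745, 0.2629, 0.3546]
ee_rot: [0.937, 0.349, -0.0, 0.0]
ft_force: [0.1, -0.7, 0.8]
grip_width: -0.0
grasp_force: 0.0
```

```bash
python3 - <<'E'
from h import *
o=manip.get_obs(); print(o["clock"],o["position"],o["ee_rot"],o["joint_pos"])
p=manip.camera("scene"); print(find(p,"pedal_pad"))
go((.374,.263,.10,.70),(.374,.263,.009,.70))
E
```

```text
5.375 [0.37454347 0.26292085 0.35457733] [ 9.37158611e-01  3.48903433e-01 -1.22319704e-04  3.42735337e-04] [ 0.23449426  0.06639357 -0.95923518  1.90988849  0.05903062  1.19461819
 -1.6034322 ]
[(0.62, array([0.375, 0.266, 0.084]))]
row [0.001 0.    0.011] [-0.0003 -0.0011  0.0997]
row [0.001 0.    0.011] [-0.0002 -0.0012  0.1907]
```

Emit:
move_arm(plan=[0,0,0,0,0,0.06,0,0,0,0,0,0,0.085,0,0,0,0,0,0,0.094,0,0,0,0,0,0,0.103,0,0,0,0,0,0,0.112,0,0,0,0,0,0,0.121,0,0,0,0,0,0,0.13,0,0,0,0,0,0,0.138,0,0,0,0,0,0,0.145,0,0,0,0,0,0,0.15,0,0,0,0,0,0,0.154,0,0,0,0,0,0,0.156,0])

```text
clock: 6.98
position: [0.3751, 0.264, 0.2017]
ee_rot: [0.937, 0.349, 0.001, 0.002]
ft_force: [-19.0, -15.6, 62.4]
grip_width: 0.004
grasp_force: 33.0
```

```bash
python3 - <<'E'
from h import *
p=manip.camera("scene"); save(p,"s1"); print(find(p,"pedal_pad"),find(p,"bin_lid"),manip.get_obs()["ft_force"])
E
```

```text
[(0.77, array([0.372, 0.261, 0.026]))] [(0.68, array([ 0.592, -0.352,  0.005])), (0.61, array([0.595, 0.456, 0.203]))] [-15.65001964 -11.94528994  46.16685899]
```

View pics/s1.png

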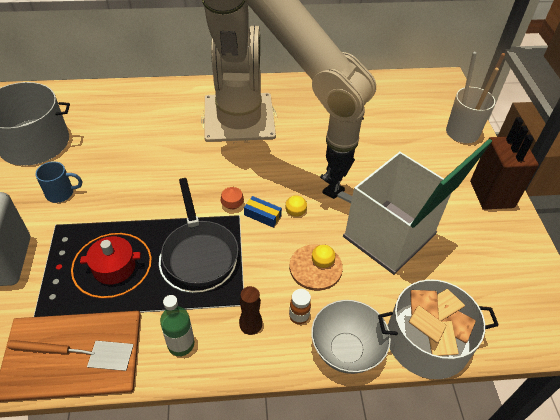

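The lid stands fully open beside the bin at (465,185) and the pedal is down at (335,190). Next is lemon_b.

Emit:
move_arm(plan=[0,0,0,0,0,-0.05,0,0,0,0,0,0,-0.09,0,0,0,-0.18,-0.039,0.118,-0.09,0.0854,0,0,-0.36,-0.039,0.118,-0.09,0.0854,0,0,-0.54,-0.039,0.118,-0.09,0.0854,0,0,-0.72,-0.039,0.118,-0.09,0.0854,0,0,-0.856,-0.039,0.118,-0.09,0.0854,0,0,-0.856,-0.039,0.118,-0.09,0.0854,0,0,-0.856,-0.039,0.118,-0.05,0.0854])

```text
clock: 8.25
position: [0.4236, 0.1491, 0.2508]
ee_rot: [0.71, 0.704, 0.002, 0.002]
ft_force: [0.4, -0.9, -0.2]
grip_width: 1.002
grasp_force: 0.0
```

```bash
python3 - <<'E'
from h import *
o=manip.get_obs(); print(o["position"],o["ee_rot"],o["grip_width"])
p=manip.camera("scene"); print(find(p,"lemon_a"))
p=manip.camera("top"); print(find(p,"lemon_a"))
go((.422,.148,.022,1.57))
E
```

```text
[0.42358983 0.14912871 0.25083579] [0.70996621 0.70422781 0.00236813 0.00235791] 1.0019333185619779
[(0.97, array([0.609, 0.197, 0.01 ])), (0.65, array([ 0.422,  0.146, -0.002]))]
[(0.66, array([0.42 , 0.15 , 0.002])), (0.56, array([0.607, 0.199, 0.015]))]
row [-0.001 -0.    -0.003] [-0.0013  0.0003  0.0723]
```

Emit:
move_arm(plan=[0,0,0,-0.001,0,0.04,0.0854,0,0,0,-0.001,0,0.072,0.0854,0,0,0,-0.001,0,0.072,0.0854,0,0,0,-0.001,0,0.072,0.03,0,0,0,-0.001,0,0.072,0.03,0,0,0,-0.001,0,0.072,0.03,0,0,0,-0.001,0,0.072,0.03,0,0,0,-0.001,0,0.072,0.03,0,0,0,-0.001,0,0.02,0.03,0,0,0,-0.001,0,-0.04,0.03,0,0,0,-0.001,0,-0.1,0.03,0,0,0,-0.001,0,-0.164,0.03], squeeze=50)

```text
clock: 9.95
position: [0.4211, 0.1488, 0.4143]
ee_rot: [0.707, 0.707, 0.0, 0.001]
ft_force: [1.7, -1.2, -1.1]
grip_width: 0.693
grasp_force: 55.6
```

Emit:
move_arm(plan=[0,0,0,0.06,0.025,0,0.03,0,0,0,0.11,0.045,0,0.03,0,0,0,0.16,0.065,0,0.03,0,0,0,0.21,0.085,0,0.03,0,0,0,0.24,0.099,0,0.03,0,0,0,0.24,0.099,0.05,0.03,0,0,0,0.24,0.099,0.11,0.03,0,0,0,0.24,0.099,0.12,0.03,0,0,0,0.24,0.099,0.12,0.0854,0,0,0,0.24,0.099,0.12,0.0854,0,0,0,0.24,0.099,0.06,0.0854,0,0,0,0.24,0.099,0,0.0854])

```text
clock: 11.45
position: [0.5208, 0.3881, 0.415]
ee_rot: [0.707, 0.707, 0.001, -0.0]
ft_force: [0.8, 1.6, 0.5]
grip_width: 0.997
grasp_force: 0.0
```

```bash
python3 - <<'E'
from h import *
o=manip.get_obs(); print(o["position"],o["grip_width"])
p=manip.camera("scene"); print(find(p,"lemon_a"),find(p,"carton"))
p=manip.camera("top"); print(find(p,"lemon_a"),find(p,"carton"),rect(p,"carton",.035))
go((.437,.051,.26,1.026),(.437,.051,.02,1.026),(.609,.197,.10,1.57))
E
```

```text
[0.52075949 0.38812031 0.41496266] 0.9972476369304986
[(0.8, array([0.613, 0.194, 0.015]))] [(0.92, array([0.437, 0.051, 0.002]))]
[(0.85, array([0.522, 0.392, 0.007])), (0.73, array([ 0.594, -0.349,  0.004]))] [(0.71, array([0.436, 0.052, 0.003]))] ((0.4376826584339142, 0.04949638247489929), (0.09679944068193436, 0.05074559897184372), 58.071170806884766)
row [-0.     0.001  0.544] [-0.337  -0.0836 -0.0039]
row [-0.     0.001  0.544] [-0.3368 -0.0835  0.2361]
row [-0.     0.001 -0.   ] [-0.1907  0.0883  0.1559]
```

Emit:
move_arm(plan=[0,0,0.18,-0.337,-0.084,0,0.0854,0,0,0.36,-0.337,-0.084,0,0.0854,0,0,0.54,-0.337,-0.084,0,0.0854,0,0,0.54,-0.337,-0.084,0,0.0854,0,0,0.54,-0.337,-0.084,0.04,0.0854,0,0,0.54,-0.337,-0.084,0.09,0.0854,0,0,0.54,-0.337,-0.084,0.12,0.0854,0,0,0.54,-0.337,-0.084,0.18,0.0854,0,0,0.54,-0.337,-0.084,0.215,0.0854,0,0,0.54,-0.337,-0.084,0.232,0.0854,0,0,0.54,-0.337,-0.084,0.232,0.0854,0,0,0.54,-0.337,-0.084,0.232,0.0854])

```text
clock: 13.3
position: [0.4369, 0.0513, 0.1797]
ee_rot: [0.87, 0.492, 0.0, 0.0]
ft_force: [0.1, -0.2, -0.1]
grip_width: 1.0
grasp_force: 0.0
```

Emit:
move_arm(plan=[0,0,0,0,0,0,0.02,0,0,0,0,0,0,0.02,0,0,0,0,0,0,0.02,0,0,0,0,0,0,0.02,0,0,0,0,0,0,0.02,0,0,0,0,0,-0.04,0.02,0,0,0,0,0,-0.1,0.02,0,0,0,0,0,-0.16,0.02,0,0,0,0,0,-0.22,0.02,0,0,0,0,0,-0.25,0.02,0,0,0,0,0,-0.25,0.02], squeeze=35)

```text
clock: 14.68
position: [0.437, 0.0516, 0.4314]
ee_rot: [0.87, 0.492, 0.001, 0.002]
ft_force: [0.7, 0.1, -1.3]
grip_width: 0.583
grasp_force: 36.9
```

```bash
python3 - <<'E'
from h import *
go((.521,.389,.277,1.57),(.521,.389,.16,1.57))
E
```

```text
row [ 0.005  0.001 -0.54 ] [ 0.3325 -0.1019 -0.0009]
row [ 0.005  0.001 -0.54 ] [ 0.3324 -0.1024  0.1161]
```

Emit:
move_arm(plan=[0,0,0,0.06,-0.018,0,0.02,0,0,0,0.115,-0.035,0,0.02,0,0,0,0.17,-0.052,0,0.02,0,0,0,0.225,-0.069,0,0.02,0,0,0,0.28,-0.086,0,0.02,0,0,0,0.332,-0.102,0.01,0.02,0,0,0,0.332,-0.102,0.06,0.02,0,0,0,0.332,-0.102,0.116,0.02,0,0,0,0.332,-0.102,0.116,0.02,0,0,0,0.332,-0.102,0.116,0.0854,0,0,0,0.332,-0.102,0.116,0.0854,0,0,0,0.332,-0.102,0.05,0.0854])

```text
clock: 16.18
position: [0.5203, 0.3872, 0.3743]
ee_rot: [0.87, 0.492, -0.002, 0.001]
ft_force: [1.4, 1.0, 0.6]
grip_width: 0.997
grasp_force: 0.0
```

```bash
python3 - <<'E'
from h import *
o=manip.get_obs(); print(o["position"],o["grip_width"])
p=manip.camera("scene"); print(find(p,"lemon_a"),find(p,"carton"))
p=manip.camera("top"); print(find(p,"lemon_a"),find(p,"carton"))
go((.609,.197,.22,1.03),(.609,.197,.036,1.03))
E
```

```text
[0.52033389 0.38716999 0.37425046] 0.9966424552533956
[(0.73, array([0.611, 0.198, 0.013])), (0.68, array([0.532, 0.401, 0.002]))] [(0.52, array([0.521, 0.39 , 0.053])), (0.22, array([ 0.583, -0.271, -0.002]))]
[(0.59, array([0.608, 0.199, 0.014])), (0.54, array([0.521, 0.391, 0.005]))] []
row [ 0.001 -0.    -0.   ] [-0.1181  0.1746  0.0011]
row [ 0.001 -0.    -0.   ] [-0.1182  0.1744  0.1851]
```

Emit:
move_arm(plan=[0,0,0,0,0,-0.04,0.0854,0,0,0,-0.118,0.175,-0.04,0.0854,0,0,0,-0.118,0.175,-0.04,0.0854,0,0,0,-0.118,0.175,-0.04,0.0854,0,0,0,-0.118,0.175,0,0.0854,0,0,0,-0.118,0.175,0.06,0.0854,0,0,0,-0.118,0.175,0.12,0.0854,0,0,0,-0.118,0.175,0.16,0.0854,0,0,0,-0.118,0.175,0.185,0.0854,0,0,0,-0.118,0.175,0.185,0.0854,0,0,0,-0.118,0.175,0.185,0.0854])

```text
clock: 17.85
position: [0.61, 0.1975, 0.1924]
ee_rot: [0.87, 0.492, 0.001, 0.0]
ft_force: [-0.0, -0.3, -0.5]
grip_width: 1.0
grasp_force: 0.0
```

Emit:
move_arm(plan=[0,0,0,0,0,0,0.03,0,0,0,0,0,0,0.03,0,0,0,0,0,0,0.03,0,0,0,0,0,0,0.03,0,0,0,0,0,0,0.03,0,0,0,0,0,-0.04,0.03,0,0,0,0,0,-0.1,0.03,0,0,0,0,0,-0.16,0.03,0,0,0,0,0,-0.22,0.03,0,0,0,0,0,-0.23,0.03,0,0,0,0,0,-0.23,0.03], squeeze=50)

```text
clock: 19.23
position: [0.6094, 0.1971, 0.4212]
ee_rot: [0.87, 0.492, 0.001, 0.0]
ft_force: [0.6, 0.0, -1.0]
grip_width: 0.687
grasp_force: 56.1
```

```bash
python3 - <<'E'
from h import *
go((.521,.389,.267,1.03),(.521,.389,.16,1.03))
E
```

```text
row [ 0.001 -0.001 -0.   ] [ 0.1189 -0.1746 -0.001 ]
row [ 0.001 -0.001 -0.   ] [ 0.1189 -0.1747  0.106 ]
```

Emit:
move_arm(plan=[0,0,0,0.03,-0.044,0,0.03,0,0,0,0.06,-0.088,0,0.03,0,0,0,0.09,-0.132,0,0.03,0,0,0,0.119,-0.175,0,0.03,0,0,0,0.119,-0.175,0,0.03,0,0,0,0.119,-0.175,0.05,0.03,0,0,0,0.119,-0.175,0.106,0.03,0,0,0,0.119,-0.175,0.106,0.03,0,0,0,0.119,-0.175,0.106,0.0854,0,0,0,0.119,-0.175,0.106,0.0854,0,0,0,0.119,-0.175,0.05,0.0854,0,0,0,0.119,-0.175,0,0.0854])

```text
clock: 20.72
position: [0.5205, 0.3893, 0.4242]
ee_rot: [0.87, 0.493, 0.001, -0.0]
ft_force: [1.5, 0.1, 0.7]
grip_width: 1.001
grasp_force: 0.0
```

```bash
python3 - <<'E'
from h import *
o=manip.get_obs(); print(o["position"],o["grip_width"])
p=manip.camera("scene"); save(p,"s2"); print(find(p,"lemon_a"),find(p,"carton"),find(p,"pedal_pad"))
p=manip.camera("top"); print(find(p,"lemon_a"),find(p,"carton"),find(p,"garlic"),find(p,"crust"),find(p,"pedal_pad"))
go((.374,.264,.27,.70),(.374,.264,.10,.70),(.374,.264,.025,.70))
E
```

```text
[0.52049447 0.38928684 0.42415015] 1.0009234138537855
[(0.84, array([0.527, 0.415, 0.082])), (0.35, array([ 0.589, -0.35 ,  0.004]))] [(0.55, array([0.522, 0.397, 0.057])), (0.54, array([0.628, 0.174, 0.013]))] [(0.68, array([0.368, 0.261, 0.024])), (0.21, array([0.625, 0.175, 0.011]))]
[(0.72, array([0.52 , 0.389, 0.006])), (0.49, array([ 0.533,  0.398, -0.001]))] [(0.87, array([0.53 , 0.405, 0.05 ]))] [] [(0.66, array([0.367, 0.262, 0.026]))] [(0.81, array([0.368, 0.261, 0.027]))]
row [-0.     0.001  0.33 ] [-0.1828 -0.0614 -0.0048]
row [-0.     0.001  0.33 ] [-0.1826 -0.0613  0.1652]
row [-0.     0.001  0.33 ] [-0.1825 -0.0613  0.2402]
```

View pics/s2.png

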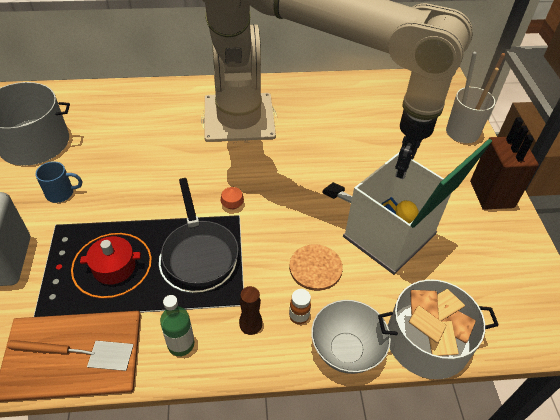

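All three scraps are inside the bin: the lemon shows at (408,211) with the blue carton beside it, and the trivet and worktop are clear. The pedal is still down at (333,190), so I'll pinch it across its width and raise it.

Emit:
move_arm(plan=[0,0,0.16,-0.186,-0.064,0,0.0854,0,0,0.33,-0.186,-0.064,0,0.0854,0,0,0.33,-0.186,-0.064,0,0.0854,0,0,0.33,-0.186,-0.064,0,0.0854,0,0,0.33,-0.186,-0.064,0.06,0.0854,0,0,0.33,-0.186,-0.064,0.12,0.0854,0,0,0.33,-0.186,-0.064,0.18,0.0854,0,0,0.33,-0.186,-0.064,0.22,0.0854,0,0,0.33,-0.186,-0.064,0.235,0.0854,0,0,0.33,-0.186,-0.064,0.241,0.0854,0,0,0.33,-0.186,-0.064,0.241,0.0854])

```text
clock: 22.6
position: [0.3706, 0.263, 0.1807]
ee_rot: [0.939, 0.343, 0.001, 0.0]
ft_force: [-0.3, 0.1, 0.3]
grip_width: 0.998
grasp_force: 0.0
```

Emit:
move_arm(plan=[0,0,0,0,0,0,0.02,0,0,0,0,0,0,0.02,0,0,0,0,0,0,0.02,0,0,0,0,0,0,0.02,0,0,0,0,0,0,0.02,0,0,0,0,0,0,0.02], squeeze=60)

```text
clock: 23.35
position: [0.3705, 0.2628, 0.1807]
ee_rot: [0.939, 0.343, 0.001, 0.0]
ft_force: [-2.0, -4.0, 13.2]
grip_width: 0.567
grasp_force: 60.1
```

Emit:
move_arm(plan=[0,0,0,0,0,-0.002,0.02,0,0,0,0,0,-0.005,0.02,0,0,0,-0.001,0,-0.009,0.02,0,0,0,-0.002,0,-0.013,0.02,0,0,0,-0.002,0,-0.017,0.02,0,0,0,-0.003,0,-0.021,0.02,0,0,0,-0.003,0,-0.025,0.02,0,0,0,-0.003,0,-0.029,0.02,0,0,0,-0.003,0,-0.033,0.02,0,0,0,-0.003,0,-0.037,0.02,0,0,0,-0.002,0,-0.041,0.02,0,0,0,-0.002,0,-0.045,0.02])

```text
clock: 24.85
position: [0.3693, 0.2614, 0.2248]
ee_rot: [0.939, 0.343, 0.001, -0.001]
ft_force: [10.1, 7.2, -16.3]
grip_width: 0.564
grasp_force: 64.6
```

```bash
python3 - <<'E'
from h import *
p=manip.camera("scene"); save(p,"s3"); print(find(p,"pedal_pad"))
p=manip.camera("top"); print(find(p,"pedal_pad"))
E
```

```text
[(0.84, array([0.371, 0.261, 0.066]))]
[(0.84, array([0.368, 0.259, 0.068]))]
```

View pics/s3.png

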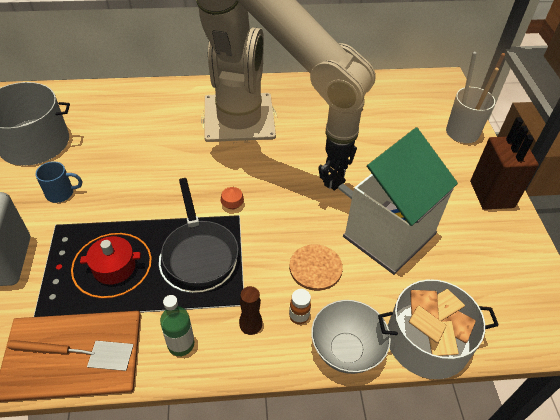

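The lid is coming down with the pedal, and about 18 mm of pedal travel is left.

Emit:
move_arm(plan=[0,0,0,0,0,-0.003,0.02,0,0,0,0.001,0,-0.007,0.02,0,0,0,0.001,0,-0.011,0.02,0,0,0,0.002,0,-0.015,0.02,0,0,0,0.002,0,-0.018,0.02,0,0,0,0.003,0,-0.02,0.02,0,0,0,0.003,0,-0.022,0.02,0,0,0,0.003,0,-0.022,0.02])

```text
clock: 26.05
position: [0.3715, 0.263, 0.2454]
ee_rot: [0.939, 0.343, 0.002, -0.001]
ft_force: [17.6, 13.4, -41.5]
grip_width: 0.562
grasp_force: 72.9
```

```bash
python3 - <<'E'
from h import *
p=manip.camera("scene"); save(p,"s4"); print(find(p,"pedal_pad"))
p=manip.camera("top"); print(find(p,"pedal_pad"))
E
```

```text
[(0.64, array([0.374, 0.266, 0.083])), (0.37, array([0.766, 0.115, 0.001]))]
[(0.55, array([0.37 , 0.261, 0.085]))]
```

View pics/s4.png

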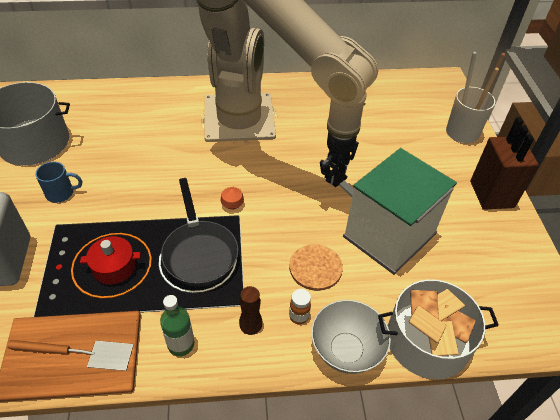

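The lid is shut (green panel flush on the bin) and the pedal is back at 85 mm, so I'll release it and go for the cocotte.

Emit:
move_arm(plan=[0,0,0,0,0,0,0.0854,0,0,0,0,0,0,0.0854,0,0,0,0,0,0,0.0854,0,0,0,0,0,-0.05,0.0854,0,0,0,0,0,-0.1,0.0854,0,0,0,0,0,-0.15,0.0854])

```text
clock: 27.0
position: [0.3706, 0.2636, 0.3982]
ee_rot: [0.939, 0.343, -0.0, 0.0]
ft_force: [1.2, -0.6, 1.7]
grip_width: 0.999
grasp_force: 0.0
```

```bash
python3 - <<'E'
from h import *
p=manip.camera("scene"); print(find(p,"pedal_pad"),find(p,"cocotte"),find(p,"bin_lid"))
p=manip.camera("top"); print(find(p,"pedal_pad"),find(p,"cocotte"))
m=manip.silhouettes(p,"cocotte")[0]["pixels"]; v,u=np.nonzero(m); print(cv2.minEnclosingCircle(np.c_[u,v].astype(np.float32)), ray(p,u.mean(),v.mean(),.05))
go((.593,-.350,.25,.70),(.593,-.350,.102,.70))
E
```

```text
[(0.58, array([0.375, 0.265, 0.084]))] [(0.91, array([ 0.588, -0.347,  0.005])), (0.48, array([0.53 , 0.401, 0.004]))] [(0.84, array([0.599, 0.455, 0.205]))]
[(0.66, array([0.37 , 0.261, 0.09 ])), (0.17, array([ 0.389, -0.037, -0.004]))] [(0.79, array([ 0.589, -0.348,  0.001])), (0.63, array([ 0.582, -0.124,  0.002]))]
((414.0, 193.0), 25.17945671081543) [ 0.59382102 -0.3471014   0.05      ]
row [-0.001  0.002  0.   ] [-0.225   0.6122 -0.0094]
row [-0.001  0.002  0.   ] [-0.2247  0.6123  0.1386]
```

Emit:
move_arm(plan=[0,0,0,-0.226,0.61,-0.01,0.06,0,0,0,-0.226,0.61,-0.01,0.06,0,0,0,-0.226,0.61,-0.01,0.06,0,0,0,-0.226,0.61,-0.01,0.06,0,0,0,-0.226,0.61,-0.01,0.06,0,0,0,-0.226,0.61,-0.01,0.06,0,0,0,-0.226,0.61,-0.01,0.06,0,0,0,-0.226,0.61,-0.01,0.06,0,0,0,-0.226,0.61,-0.01,0.06,0,0,0,-0.226,0.61,-0.01,0.06,0,0,0,-0.226,0.61,-0.01,0.06,0,0,0,-0.226,0.61,-0.01,0.06])

```text
clock: 28.9
position: [0.591, -0.3507, 0.4039]
ee_rot: [0.94, 0.342, -0.001, -0.002]
ft_force: [-0.8, 0.8, -0.3]
grip_width: 0.703
grasp_force: 0.0
```

Emit:
move_arm(plan=[0,0,0,0,0,0.06,0.06,0,0,0,0,0,0.11,0.06,0,0,0,0,0,0.137,0.06,0,0,0,0,0,0.146,0.06,0,0,0,0,0,0.146,0.01,0,0,0,0,0,0.146,0.01,0,0,0,0,0,0.146,0.01,0,0,0,0,0,0.146,0.01,0,0,0,0,0,0.146,0.01,0,0,0,0,0,0.146,0.01], squeeze=100)

```text
clock: 30.15
position: [0.5915, -0.3489, 0.2626]
ee_rot: [0.939, 0.343, 0.001, 0.001]
ft_force: [1.9, -0.8, 6.3]
grip_width: 0.267
grasp_force: 98.7
```

```bash
python3 - <<'E'
from h import *
p=manip.camera("scene"); save(p,"s5"); print(find(p,"cocotte"))
p=manip.camera("top"); print(find(p,"cocotte"),find(p,"trivet_top"))
E
```

```text
[(0.9, array([ 0.594, -0.349,  0.006])), (0.58, array([0.765, 0.115, 0.002]))]
[(0.89, array([ 0.595, -0.348,  0.004])), (0.67, array([0.596, 0.459, 0.199]))] [(0.74, array([0.627, 0.179, 0.009]))]
```

Emit:
move_arm(plan=[0,0,0,0,0,-0.03,0.01,0,0,0,0,0,-0.06,0.01,0,0,0,0,0,-0.1,0.01,0,0,0,0,0,-0.1,0.01,0,0,0,0,0,-0.1,0.01])

```text
clock: 31.02
position: [0.5904, -0.3488, 0.3589]
ee_rot: [0.939, 0.343, -0.001, -0.001]
ft_force: [-0.6, -0.2, -6.3]
grip_width: 0.267
grasp_force: 99.7
```

```bash
python3 - <<'E'
from h import *
o=manip.get_obs(); print(o["position"],o["ft_force"])
p=manip.camera("scene"); print(find(p,"cocotte"))
p=manip.camera("top"); print(find(p,"cocotte"))
E
```

```text
[ 0.59037108 -0.34877656  0.35885677] [-0.55022891 -0.21986449 -6.32283212]
[(0.69, array([ 0.589, -0.351,  0.104])), (0.33, array([ 0.588, -0.12 ,  0.006]))]
[(0.7, array([ 0.587, -0.345,  0.102]))]
```

Emit:
move_arm(plan=[0,0,0,0.02,-0.02,0,0.01,0,0,0,0.05,-0.052,0,0.01,0,0,0,0.083,-0.086,0,0.01,0,0,0,0.117,-0.12,0,0.01,0,0,0,0.151,-0.155,0,0.01,0,0,0,0.185,-0.19,0,0.01,0,0,0,0.22,-0.226,0,0.01,0,0,0,0.255,-0.262,0,0.01,0,0,0,0.29,-0.298,0,0.01,0,0,0,0.325,-0.334,0,0.01,0,0,0,0.352,-0.362,0,0.01,0,0,0,0.367,-0.378,0,0.01])

```text
clock: 32.72
position: [0.6274, 0.1795, 0.36]
ee_rot: [0.939, 0.344, -0.0, -0.001]
ft_force: [0.4, -0.7, -6.2]
grip_width: 0.272
grasp_force: 99.6
```

```bash
python3 - <<'E'
from h import *
o=manip.get_obs(); print(o["position"],o["ft_force"],o["grip_width"])
p=manip.camera("scene"); print(find(p,"cocotte"))
p=manip.camera("top"); print(find(p,"cocotte"))
E
```

```text
[0.62744862 0.1794541  0.35999664] [ 0.38514446 -0.66294529 -6.15701789] 0.2718399278332162
[(0.9, array([0.625, 0.179, 0.098]))]
[]
```

Emit:
move_arm(plan=[0,0,0,0,0,0.03,0.01,0,0,0,0,0,0.06,0.01,0,0,0,0,0,0.078,0.01,0,0,0,0,0,0.085,0.01,0,0,0,0,0,0.089,0.01,0,0,0,0,0,0.091,0.01,0,0,0,0,0,0.091,0.01])

```text
clock: 33.8
position: [0.6283, 0.1768, 0.2702]
ee_rot: [0.939, 0.343, 0.0, 0.0]
ft_force: [-0.7, -0.3, -6.7]
grip_width: 0.27
grasp_force: 99.8
```

```bash
python3 - <<'E'
from h import *
o=manip.get_obs(); print(o["position"],o["ft_force"],o["grip_width"])
p=manip.camera("scene"); print(find(p,"cocotte"),find(p,"trivet_top"));save(p,"s6")
p=manip.camera("top"); print(find(p,"cocotte"))
E
```

```text
[0.62827758 0.17677047 0.27024536] [-0.74982522 -0.28095618 -6.6548829 ] 0.26961068222865986
[(0.58, array([0.628, 0.173, 0.012]))] []
[]
```

View pics/s6.png

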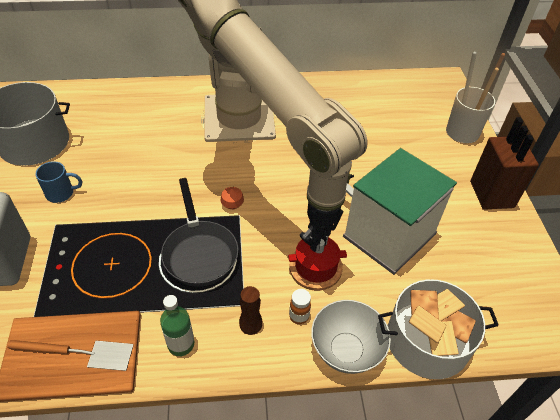

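The cocotte is just above the trivet at (317,263). I'll lower it until the weight comes off, then release.

Emit:
move_arm(plan=[0,0,0,0,0,0.001,0.01,0,0,0,0,0,0.002,0.01,0,0,0,0,0,0.003,0.01,0,0,0,0,0,0.003,0.01])

```text
clock: 34.55
position: [0.6284, 0.1766, 0.2686]
ee_rot: [0.939, 0.343, 0.001, 0.0]
ft_force: [-4.2, -4.2, 10.0]
grip_width: 0.265
grasp_force: 101.9
```

Emit:
move_arm(plan=[0,0,0,0,0,-0.001,0.05,0,0,0,0,0,-0.001,0.07,0,0,0,0,0,-0.001,0.07,0,0,0,0,0,-0.03,0.07,0,0,0,0,0,-0.08,0.07,0,0,0,0,0,-0.13,0.07,0,0,0,-0.2,0.1,-0.13,0.07,0,0,0,-0.2,0.2,-0.13,0.07,0,0,0,-0.2,0.2,-0.13,0.07,0,0,0,-0.2,0.2,-0.13,0.07])

```text
clock: 35.8
position: [0.6035, -0.0702, 0.3969]
ee_rot: [0.939, 0.343, 0.0, 0.0]
ft_force: [0.4, 0.7, 0.3]
grip_width: 0.818
grasp_force: 0.0
```

```bash
python3 - <<'E'
from h import *
o=manip.get_obs(); print(o["position"],o["ee_rot"])
p=manip.camera("scene"); print([find(p,l) for l in("cocotte","trivet_top","skillet")])
im=p["color"][205:305,260:380]; cv2.imwrite("pics/c1.png",cv2.resize(im,None,fx=5,fy=5,interpolation=2)[:,:,::-1])
p=manip.camera("top"); print([find(p,l) for l in("cocotte","trivet_top","skillet","bin_lid")])
im=p["color"][140:300,180:420]; cv2.imwrite("pics/c2.png",cv2.resize(im,None,fx=3.3,fy=3.3,interpolation=2)[:,:,::-1])
m=manip.silhouettes(p,"skillet")[0]["pixels"]; v,u=np.nonzero(m)
P=np.array([ray(p,a,b,.051)[:2] for a,b in zip(u,v)]); H=P[P[:,0]<.465]
vx,vy,x0,y0=cv2.fitLine(H.astype(np.float32),cv2.DIST_L2,0,.01,.01).ravel(); print("handle",vx,vy,x0,y0,H.min(0))
E
```

```text
[ 0.60354551 -0.07016963  0.39693089] [9.39391485e-01 3.42846154e-01 2.35610607e-04 3.12696199e-04]
[[(0.77, array([0.627, 0.177, 0.01 ])), (0.43, array([ 0.585, -0.12 ,  0.006]))], [], [(0.75, array([ 0.587, -0.12 ,  0.007]))]]
[[(0.96, array([0.628, 0.177, 0.015]))], [(0.87, array([0.628, 0.181, 0.009]))], [(0.57, array([ 0.584, -0.121,  0.002]))], [(0.82, array([0.596, 0.459, 0.203]))]]Traceback (most recent call last):
  File "<stdin>", line 9, in <module>
cv2.error: OpenCV(4.12.0) /io/opencv/modules/imgproc/src/linefit.cpp:50: error: (-215:Assertion failed) count > 0 in function 'fitLine2D_wods'
```

View pics/c2.png

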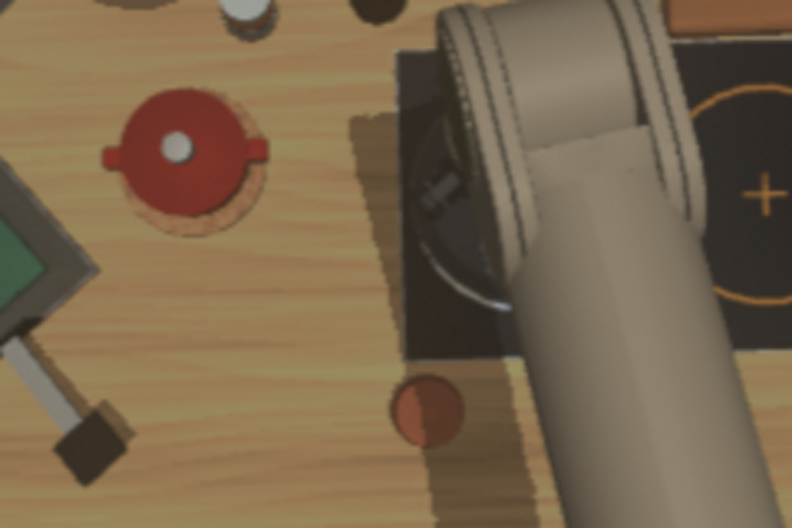

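The cocotte sits inside the trivet disc (crop centre about (190,152), with cork showing only as parallax at the lower right). The arm hides the skillet handle, so I'll move it aside to measure.

Emit:
move_arm(plan=[0,0,0,-0.02,-0.21,0,0.07,0,0,0,-0.02,-0.21,0,0.07,0,0,0,-0.02,-0.21,0,0.07,0,0,0,-0.02,-0.21,0,0.07,0,0,0,-0.02,-0.21,0,0.07])

```text
clock: 36.92
position: [0.4523, 0.0815, 0.3971]
ee_rot: [0.939, 0.344, 0.0, 0.001]
ft_force: [0.9, -0.3, -0.0]
grip_width: 0.815
grasp_force: 0.0
```

```bash
cat >> h.py <<'E'
def handle(c,z=.059):
    p=manip.camera(c); print(c,find(p,"skillet"))
    m=manip.silhouettes(p,"skillet")[0]["pixels"]; v,u=np.nonzero(m)
    P=np.array([ray(p,a,b,z)[:2] for a,b in zip(u,v)])
    ctr=np.array(find(p,"skillet")[0][1][:2]); r=np.hypot(*(P-ctr).T)
    H=P[(r>.13)].astype(np.float32)
    l=cv2.fitLine(H,cv2.DIST_L2,0,.01,.01).ravel(); print("handle",l,len(H),r.max())
    C,rad=cv2.minEnclosingCircle(P[r<.12].astype(np.float32)); print("rim",C,rad)
E
python3 - <<'E'
from h import *
handle("top"); handle("scene")
E
```

```text
top [(0.96, array([ 0.582, -0.121,  0.001]))]
handle [ 0.9782733   0.20731962  0.3945991  -0.15931231] 349 0.25681674498297474
rim (0.5744414925575256, -0.1253938376903534) 0.11170141398906708
scene [(0.71, array([ 0.585, -0.119,  0.006])), (0.62, array([ 0.581, -0.355,  0.008]))]
handle [ 0.9813747   0.19210339  0.3920443  -0.16138421] 309 0.26773098045618093
rim (0.5841299891471863, -0.1303306668996811) 0.11815045773983002
```

```bash
python3 - <<'E'
from h import *
go((.451,-.148,.16,.203),(.451,-.148,.051,.203))
E
```

```text
row [-0.001  0.     0.496] [-0.1482  0.1722  0.0814]
row [-0.001  0.     0.496] [-0.1483  0.1723  0.1904]
```

Emit:
move_arm(plan=[0,0,0.17,-0.148,0.172,0,0.07,0,0,0.34,-0.148,0.172,0,0.07,0,0,0.496,-0.148,0.172,0,0.07,0,0,0.496,-0.148,0.172,0,0.07,0,0,0.496,-0.148,0.172,0.06,0.07,0,0,0.496,-0.148,0.172,0.11,0.07,0,0,0.496,-0.148,0.172,0.15,0.07,0,0,0.496,-0.148,0.172,0.18,0.07,0,0,0.496,-0.148,0.172,0.19,0.07,0,0,0.496,-0.148,0.172,0.19,0.07])

```text
clock: 38.58
position: [0.4511, -0.1474, 0.2068]
ee_rot: [0.995, 0.102, -0.0, -0.0]
ft_force: [0.6, 0.4, 0.6]
grip_width: 0.821
grasp_force: 0.0
```

Emit:
move_arm(plan=[0,0,0,0,0,0,0.04,0,0,0,0,0,0,0.005,0,0,0,0,0,0,0.005,0,0,0,0,0,0,0.005,0,0,0,0,0,0,0.005,0,0,0,0,0,0,0.005,0,0,0,0,0,0,0.005], squeeze=100)

```text
clock: 39.45
position: [0.4512, -0.1477, 0.2076]
ee_rot: [0.995, 0.102, 0.001, 0.001]
ft_force: [-1.6, -0.6, 6.9]
grip_width: 0.236
grasp_force: 97.4
```

```bash
python3 - <<'E'
from h import *
p=manip.camera("scene"); print(find(p,"skillet")); p=manip.camera("top"); print(find(p,"skillet"))
o=manip.get_obs();P=o["position"]
go((P[0]-.003,P[1]-.235,P[2]-.155,.203))
E
```

```text
[(0.71, array([ 0.589, -0.118,  0.007])), (0.52, array([ 0.579, -0.356,  0.003]))]
[(0.58, array([ 0.585, -0.122,  0.003])), (0.45, array([ 0.764,  0.121, -0.001]))]
row [ 0.001 -0.001  0.   ] [-0.0504  0.2295  0.0003]
```

Emit:
move_arm(plan=[0,0,0,-0.002,0.01,0,0.005,0,0,0,-0.006,0.028,0,0.005,0,0,0,-0.01,0.048,0,0.005,0,0,0,-0.015,0.069,0,0.005,0,0,0,-0.02,0.091,0,0.005,0,0,0,-0.025,0.114,0,0.005,0,0,0,-0.03,0.137,0,0.005,0,0,0,-0.035,0.16,0,0.005,0,0,0,-0.04,0.182,0,0.005,0,0,0,-0.044,0.202,0,0.005,0,0,0,-0.048,0.22,0,0.005,0,0,0,-0.05,0.23,0,0.005])

```text
clock: 41.15
position: [0.4491, -0.3827, 0.2075]
ee_rot: [0.995, 0.102, 0.001, -0.0]
ft_force: [-0.1, 5.8, 7.0]
grip_width: 0.237
grasp_force: 97.7
```

```bash
python3 - <<'E'
from h import *
print(manip.get_obs()["ft_force"],manip.get_obs()["torque"])
p=manip.camera("scene"); print(find(p,"skillet")); save(p,"s7"); p=manip.camera("top"); print(find(p,"skillet"))
E
```

```text
[-0.10000157  5.79734257  6.99575703] [ 1.19953616 -0.19081813  0.37306358]
[(0.66, array([ 0.583, -0.354,  0.006]))]
[(0.66, array([0.765, 0.121, 0.001])), (0.63, array([ 0.58 , -0.353,  0.007]))]
```

View pics/s7.png

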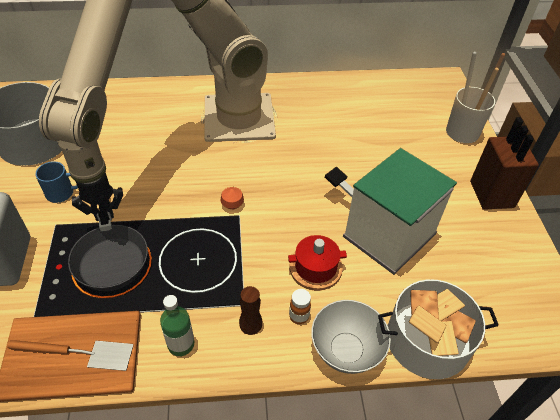

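The skillet stands on the orange ring at (110,258), about 3 mm off centre. Time to release and retreat.

Emit:
move_arm(plan=[0,0,0,0,0,0,0.03,0,0,0,0,0,0,0.06,0,0,0,0,0,0,0.07,0,0,0,0,0,0,0.07,0,0,0,0,0,-0.05,0.07,0,0,0,0,0,-0.11,0.07,0,0,0,0,0,-0.17,0.07,0,0,0,0,-0.15,-0.2,0.07,0,0,0,0,-0.25,-0.2,0.07,0,0,0,0,-0.25,-0.2,0.07,0,0,0,0,-0.25,-0.2,0.07,0,0,0,0,-0.25,-0.2,0.07])

```text
clock: 42.85
position: [0.3978, -0.1336, 0.4075]
ee_rot: [0.995, 0.104, -0.0, 0.002]
ft_force: [-0.2, -0.6, 0.1]
grip_width: 0.82
grasp_force: 0.0
```

```bash
python3 - <<'E'
from h import *
L=("skillet","cocotte","trivet_top","pedal_pad","bin_lid","onion","lemon_a","carton")
for c in("scene","top"):
    p=manip.camera(c); print([(l,find(p,l,n=1)) for l in L]); save(p,"f"+c)
E
```

```text
[('skillet', [(0.63, array([ 0.585, -0.354,  0.008]))]), ('cocotte', [(0.71, array([0.629, 0.176, 0.01 ]))]), ('trivet_top', [(0.71, array([ 0.779, -0.002,  0.003]))]), ('pedal_pad', [(0.7, array([0.369, 0.265, 0.083]))]), ('bin_lid', [(0.6, array([0.599, 0.454, 0.206]))]), ('onion', [(0.98, array([ 0.388, -0.033, -0.001]))]), ('lemon_a', []), ('carton', [])]
[('skillet', [(0.88, array([ 0.578, -0.355,  0.002]))]), ('cocotte', [(0.82, array([0.63 , 0.178, 0.01 ]))]), ('trivet_top', [(0.73, array([0.629, 0.179, 0.009]))]), ('pedal_pad', [(0.65, array([0.369, 0.264, 0.084]))]), ('bin_lid', [(0.56, array([0.594, 0.457, 0.202]))]), ('onion', [(0.76, array([ 0.391, -0.036, -0.003]))]), ('lemon_a', []), ('carton', [])]
```

View pics/ftop.png

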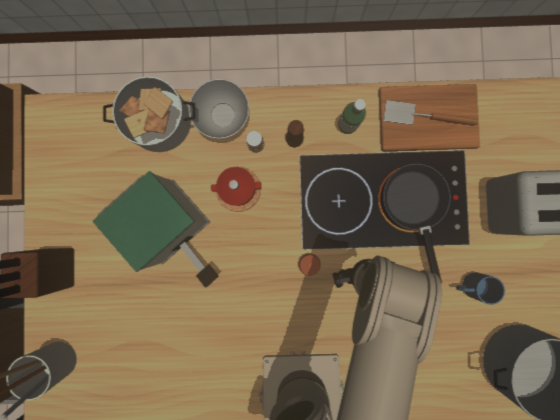

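The final top view shows the lid shut, the cocotte on the trivet at (236,187), the skillet on the orange ring at (413,197), the bystanders in place and the arm clear of everything.

```bash
python3 -c "
from workcell import manip
print(manip.hand_in())"
```

```text
the job is handed in; nothing more can be done
None
```

The job is handed in; no verdict came back, but the last pictures showed both lemon halves and the carton (the only scraps present) shut in the bin, the cocotte on the trivet and the skillet on the orange ring, each within about 5 mm of centre, and the onion, pepper mill and spice jar not visibly moved.

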